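# Connect the test probe to the watch-movement tester

## Task

On the tilted movement tester, slide the bolt with the black knob and orange shutter all the way into its brass keeper, which uncovers the terminal opening. Then take the red test probe from the wooden stand and push its pin fully home into the opening, collar seated on the white terminal block, and leave it there with the bolt still home. Leave the two drivers in the stand and the small things around (loupe, bezel ring, jar) where they are.

Things in the scene. Friction and masses are not known exactly. Their poses are not given: they have to be found in the camera images.
- tester: The tester's grey foot, 160 x 250 mm, fixed; origin centre of its underside; its front (-x side) faces right: yaw 50 to 100 degrees. On the tilted box is a white terminal block, 34 (panel x) x 64 (panel y) x 30 mm high, with one round opening in the middle of its top: 8 mm diameter, 2 mm chamfer, 29 mm deep, along panel z. About 18 N sideways would shift the block.
- panel: Face of the blue box, 170 x 250 mm, tilted 35 degrees towards its front, roughly the robot's right. Origin at the face's centre, 95 mm above the table; x up the slope, y across towards the brass keeper, z out of the face. Fixed on it: keeper 43 mm high at x 17 to 43, y 90 to 114 mm; two bolt guides 41 mm high at x 30, y -82 and +52 mm (half-widths in y 8 and 5 mm).
- socket_mid (a point): Point at panel x -35, y 0, z +30 mm, axes as panel: the level of the terminal block's top, middle of the range of the opening. The block sits where the last user left it on its rail: the opening lies anywhere from -8 to +8 mm along y from here (x exact). The block's place is not reported; find it by touch or by eye.
- bolt (a joint): Travel of the bolt along panel y in m: 0 open, 0.050 home in the brass keeper. Stays where it is left; 2.5 N moves it. Its orange shutter plate, 3 mm thick, at panel z 31.5 to 34.5 mm, blocks the opening while the bolt is open; with the bolt home it lies at y 26 to 63, x -56 to +32 mm, clear of the opening.
- bolt_knob (a point): Centre of the top of the bolt's black knob, a post 14 mm in diameter along panel z, at panel x +30, z +78 mm; graspable from z +37 (top of the 8 mm bolt rod, which runs along y) to z +78 mm. Axes as panel. Moves with the bolt: panel y -25 mm open, +25 mm home.
- stand: Dark wood stand 150 x 60 x 32 mm with three holes 7.5 mm in diameter along its x axis at x -47, 0 and +47 mm; one stick stands in each. Origin at the centre of its underside, on the table. Fixed.
- probe: Red test probe standing upright in one of the stand's holes (which varies); origin at the pin's tip, z up along it. Steel pin 6 mm diameter, 26 mm long (last 3 mm taper to 3 mm), collar 18 mm diameter from z 26 to 32, square red grip 12 x 12 mm from z 32 to 82 (faces along x, y), brass end to z 88. In the stand the collar rests on its top, tip 6 mm above the table. 40 g.
- driver_blue: Blue driver, the same shape as the probe, in another hole of the stand; to be left alone. Origin at the tip of the pin, z up along the stick. 
- driver_grey: Grey driver, the same shape as the probe, in another hole of the stand; to be left alone. Origin at the tip of the pin, z up along the stick. 
- loupe: Black loupe, 38 mm in diameter and 30 mm high, at the left of the bench; to be left alone. Origin at the centre of its underside.
- bezel: Steel bezel ring, 42 mm across and 8 mm high, lying at the right of the bench; to be left alone. Origin at the centre of its underside.
- jar: Small amber jar, 44 mm in diameter and 50 mm high, at the right of the bench; to be left alone. Origin at the centre of its underside.

How it is judged:
By the outcome, as a careful person would: the job done as asked, in the order asked, and still so for the second after the job is handed in, with the robot touching nothing.
It also fails if it takes over 64 s, if anything falls off the work surface, if the arm or the gripper's body presses on something with over 40 N, if the wrist force passes 120 N, or if a joint passes its speed limit or range.

## Robot

A 7-joint arm with a two-finger parallel gripper is mounted at the origin on the work surface. World frame = base frame: x ahead of the robot, y to its left, z up, the work surface at z = 0. Lengths are in m, angles in rad, forces in N, time in s.
With the tool pointing down it reaches from about 0.425 to 1.025 m from the base axis. Payload 9.4 kg.
Tool frame: the origin (TCP) lies midway between the tips of the shut fingers; the grasp point (between the pads) lies 19 mm behind it; z points along the fingers, y is the line along which they close (so a half turn about z gives the same grasp; the last joint's range is limited). The gripper opens to 85 mm and grips with 20 to 120 N. Pads are 22 mm wide; open, the fingers measure 114 mm over their backs; the gripper's body (76 mm by 85 mm) begins 54 mm behind the grasp point. The pads swing forward as they close: fully open they stand 13 mm farther back than shut.
Start: joints at [1.128, 0.599, -0.003, 1.599, 0.002, 0.943, -0.08], TCP at [0.259, -0.677, 0.208] pointing down, gripper open.
Joint ranges: [-2.57, 2.57], [-0.35, 1.97], [-1.29, 1.29], [0.11, 2.56], [-1.05, 4.19], [0.11, 1.86], [-2.63, 2.63]. Speed limits (rad/s): [2.22, 2.22, 3.01, 3.01, 3.14, 3.14, 3.14].

## Interface

Orientations are given as a rotation vector (axis times angle).
In Python, from rig import get_state, grab_frame, job_done gives the robot as it stands. The module is installed in compiled form; this text tells all that it offers.
- The arm moves only by the tool arm_command, never from a script. Its argument "series" is a list of rows, each an object with "slide": the shift along the tool's x, y, z scaled (see below), a list of three; "angular": the turn, a rotation vector about the tool's x, y, z scaled (see below), a list of three. In form: [{"slide": [x, y, z], "angular": [ax, ay, az]}, ...]. A call has 1 to 5 rows; each row shifts and turns the commanded pose from where the row before left it, along the tool's axes as they then stand; what a row does not reach is not made up. The controller multiplies each number of a shift by 2 cm and each number of a turn by 10 degrees. A row lasts 1/8 s, in which the tool goes at most 62.5 mm and 10.7 degrees, less where a joint would pass 70% of its speed; a pose out of reach is approached as far as the arm can. A call with a number of a shift or a turn outside -1 to 1 is refused whole. A call with a gripper value outside its range is refused whole. "fingers" is the closure, from -1 (fully open) to 1 (shut), set as the call begins (left out, the last holds). The fingers move at their own pace and stop on an object; "squeeze" is the grip in N (left out, the last holds). Time passes only in rows, so rows that do not move let the fingers close. It gives the time, the measured TCP pose, the force, the opening and the grip force at its end, in the units of the state.
- get_state(): the state, without advancing time (a new reading comes with each control period).
- grab_frame(name): name is "side" or "top"; returns a dict with "image" (420x560x3 uint8, blue, green, red), "fx", "fy", "cx", "cy" (pixels), "k1" (the pictures are not rectified: a ray, as slopes to the right and down, at radius r is drawn at 1 + k1 r^2 times it, then the intrinsics apply), "rvec" (rotation vector, rad) and "tvec" (3), from world to camera coordinates, as OpenCV has them. Camera axes: x right, y down, z forward; pixel columns grow to the right and rows downward; lengths in m; the calibration is good to about 2 mm. A picture is of the moment at which its call begins. There is no depth.
- job_done(): hands the job in; it is judged then, once.
The state is a dict: "t": time; "qpos": joint angles; "joint_vel": joint speeds; "tau": joint torques, N m; "tool_pos": TCP position; "ee_rot": TCP orientation; "contact_force": force on the tool from outside, world axes, zero at the start; "ft_torque": the same for the moment, N m; "opening": finger opening in m; "gripper_force": force on a finger pad.
Only numpy, scipy, OpenCV 4.12 (cv2) and the standard library are available. Lean on these libraries where they do the work, as an engineer would, in place of code of your own. Each camera call takes 0.05 s, during which the arm holds its last target. There are 200 camera calls.

## Working session

There is one attempt and no reset: what is moved stays moved. The work goes in short steps, Python scripts to look and compute and a tool call to move; the robot and the scene stay as the last step left them, time stands still between calls to the robot, and variables do not carry over. Pictures are saved under pics/ and viewed, at most 10 in all, crops included, and the job is handed in when it is done.

Besides the shell and the picture viewer there is one more tool, called after "Emit:" by a JSON object that holds its "api" and its "payload". arm_command: Moves the arm, as the interface text tells. Shifts and turns lie within -1 to 1; 1 stands for 2 cm of shift or 10 degrees of turn. Its arguments: {"type":"object","properties":{"series":{"type":"array"},"fingers":{"type":"number"},"squeeze":{"type":"number"}},"required":["series"]}

```bash
mkdir -p pics; cat > h.py <<'E'
import numpy as np, cv2
from scipy.spatial.transform import Rotation as R
from rig import get_state, grab_frame
def px2ray(f,u,v):
    K=np.array([[f['fx'],0,f['cx']],[0,f['fy'],f['cy']],[0,0,1.]])
    n=cv2.undistortPoints(np.array([[[u,v]]],float),K,np.array([f['k1'],0,0,0.]))[0,0]
    Rm=cv2.Rodrigues(np.array(f['rvec'],float))[0]; t=np.array(f['tvec'],float).ravel()
    o=-Rm.T@t; d=Rm.T@np.array([n[0],n[1],1]); return o,d/np.linalg.norm(d)
def onz(f,u,v,z):
    o,d=px2ray(f,u,v); return o+d*(z-o[2])/d[2]
def proj(f,P):
    K=np.array([[f['fx'],0,f['cx']],[0,f['fy'],f['cy']],[0,0,1.]])
    return cv2.projectPoints(np.atleast_2d(np.array(P,float)),np.array(f['rvec'],float),np.array(f['tvec'],float),K,np.array([f['k1'],0,0,0.]))[0][:,0]
def two(f,a,g,b):
    o,d=px2ray(f,*a);p,e=px2ray(g,*b)
    s=np.linalg.lstsq(np.c_[d,-e],p-o,rcond=None)[0]
    A=o+d*s[0];B=p+e*s[1]; return (A+B)/2,np.linalg.norm(A-B)
E
python3 - <<'E'
from h import *
for n in('top','side'):
    f=grab_frame(n); im=f['image']; print(n,{k:np.round(f[k],3).tolist() for k in f if k!='image'},px2ray(f,280,210))
    cv2.imwrite(f'pics/{n}0.png',cv2.resize(im,(800,600),interpolation=cv2.INTER_CUBIC))
print(get_state())
E
```

```text
top {'fx': 438.938, 'fy': 438.938, 'cx': 271.562, 'cy': 211.219, 'k1': 0.049, 'rvec': [2.095, -2.135, 0.199], 'tvec': [0.003, 0.562, 1.202]} (array([ 0.31804064, -0.01594085,  1.28841616]), array([ 0.19670125, -0.01297084, -0.98037767]))
side {'fx': 403.312, 'fy': 403.312, 'cx': 282.601, 'cy': 222.197, 'k1': -0.076, 'rvec': [2.2, -0.092, 0.05], 'tvec': [-0.53, 0.138, 0.994]} (array([ 0.46590153, -0.76315728,  0.69902508]), array([ 0.06458412,  0.82228755, -0.5653955 ]))
{'t': 0.1, 'qpos': array([ 1.12829142,  0.60006685, -0.00254834,  1.60001407,  0.0017974 ,
        0.94289631, -0.07980237]), 'joint_vel': array([-0.00105207, -0.00132943,  0.00072808, -0.00098833, -0.00112049,
       -0.00186512, -0.0005969 ]), 'tau': array([ 5.90505384e-03, -7.77990317e+01,  1.56916156e+00, -2.58622205e+01,
        1.25234792e-02,  5.47237301e-03,  5.05751132e-05]), 'tool_pos': array([ 0.2591695 , -0.67663172,  0.20770035]), 'ee_rot': array([-3.08786484e+00, -5.71255033e-01,  5.85021547e-04]), 'contact_force': array([0.05035103, 0.50839014, 0.90101531]), 'ft_torque': array([-0.03194095, -0.00380892, -0.01392976]), 'gripper_force': 0.0, 'opening': 0.08541877146701203}
```

View pics/top0.png

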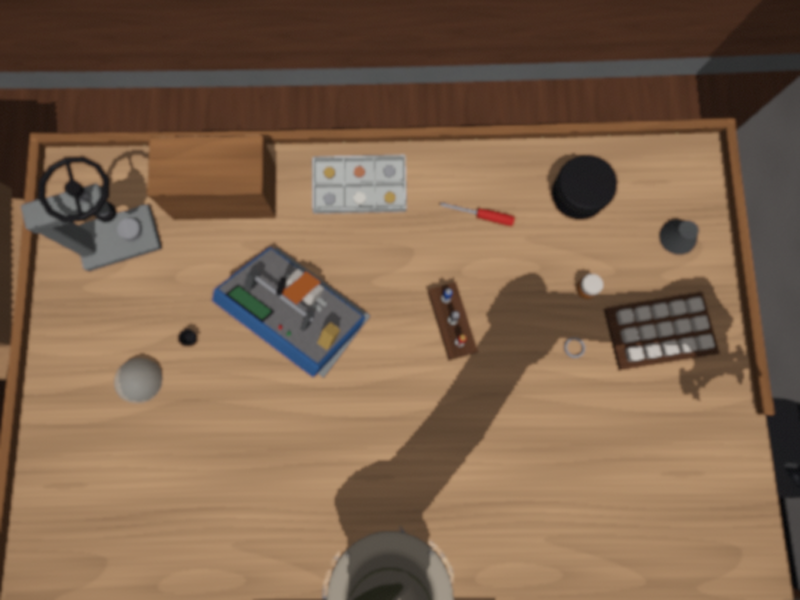

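View pics/side0.png

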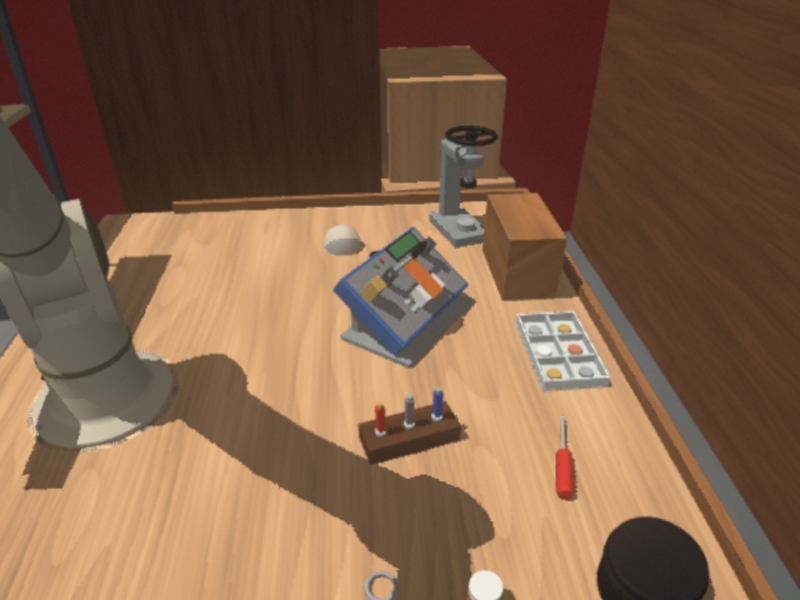

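The views show the tester (top ≈(290,310) of 800x600), its keeper at (328,335) and its green display at (250,303). The red probe is the nearest stick in the stand, at (460,340) top and (380,405) side. Next I'll check the axes and measure.

```bash
python3 - <<'E'
from h import *
F={}
for n in('top','side'):
    f=F[n]=grab_frame(n); Rm=cv2.Rodrigues(np.array(f['rvec'],float))[0]; print(n,'camx',Rm[0].round(2),'camy',Rm[1].round(2))
    print('base px',proj(f,[[0,0,0],[.26,-.677,.2],[.6,0,0],[.6,.3,0]]).round(0).tolist())
s=.7
c=lambda l:[(a*s,b*s) for a,b in l]
T=c([(215,295),(315,372),(365,318),(272,247),(328,335),(250,303)]);S=c([(415,228),(335,290),(405,347),(467,283),(375,290),(405,245)])
for a,b in zip(T,S):print(two(F['top'],a,F['side'],b))
for a in c([(429,286),(451,358),(474,350),(455,281)]):print('stand',onz(F['top'],*a,.032))
f=F['top']['image'][180:270,140:270];g=F['side']['image'][150:330,220:340]
cv2.imwrite('pics/c1.png',cv2.resize(f,(780,540),interpolation=cv2.INTER_CUBIC))
cv2.imwrite('pics/c2.png',cv2.resize(g[:110],(720,600*1),interpolation=cv2.INTER_CUBIC))
E
```

```text
top camx [-0.02 -1.   -0.01] camy [-0.98  0.02 -0.19]
base px [[273.0, 419.0], [559.0, 320.0], [269.0, 203.0], [169.0, 205.0]]
side camx [ 1.   -0.08  0.  ] camy [-0.05 -0.59 -0.81]
base px [[72.0, 277.0], [63.0, 594.0], [309.0, 265.0], [296.0, 201.0]]
(array([0.57427778, 0.315969  , 0.1366295 ]), np.float64(0.016917253007598956))
(array([0.41782561, 0.12994049, 0.11437221]), np.float64(0.003734301619620145))
(array([0.53501754, 0.03901534, 0.04389517]), np.float64(0.005578798945597185))
(array([0.68230072, 0.22684375, 0.05306552]), np.float64(0.0014099906280760411))
(array([0.48804528, 0.10484644, 0.12638451]), np.float64(0.0018143489869038858))
(array([0.55267528, 0.25033276, 0.13461032]), np.float64(0.006372575629636467))
stand [ 0.59821471 -0.09265385  0.032     ]
stand [ 0.44959688 -0.13209528  0.032     ]
stand [ 0.46482676 -0.17876382  0.032     ]
stand [ 0.60763258 -0.14626892  0.032     ]
```

View pics/c1.png

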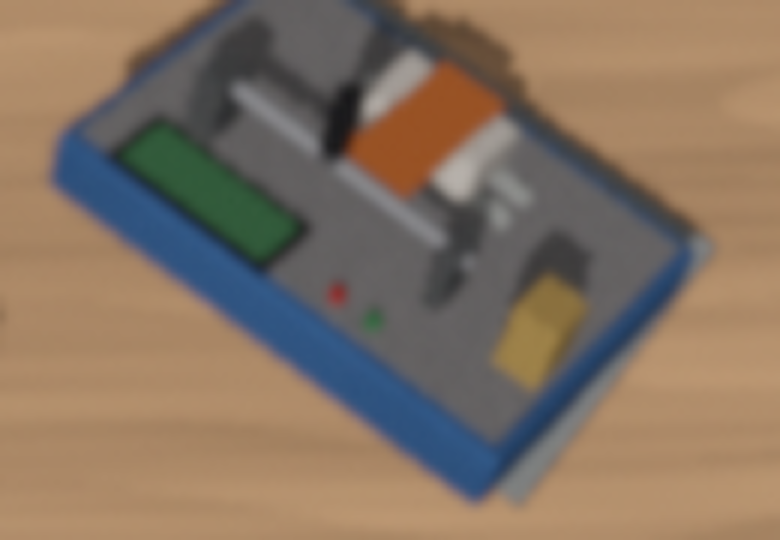

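View pics/c2.png

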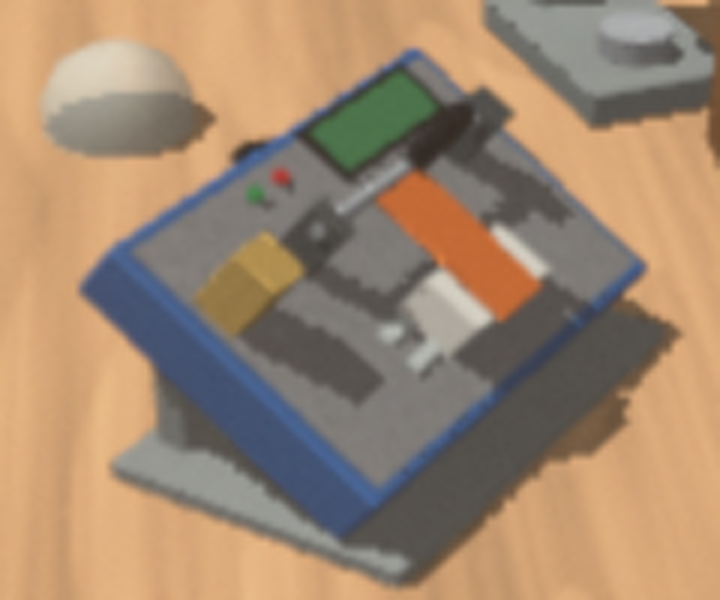

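The crops show the panel's grey face corners, the orange shutter and the knob clearly: top crop knob top ≈(350,92), side crop ≈(462,112). The bolt is open. I'll fit the panel from these point correspondences and measure the sticks.

```bash
cat >> h.py <<'E'
from scipy.optimize import least_squares
a=np.radians(35)
def panel(p):
    yaw=p[2]; Rp=R.from_euler('z',yaw).as_matrix()@R.from_euler('y',-a).as_matrix()  # x up the slope, z leans to front
    return np.array([p[0],p[1],.095]),Rp
E
cat > m.py <<'E'
from h import *
F={n:grab_frame(n) for n in('top','side')}
t=lambda u,v:((u+.5)/6-.5+140,(v+.5)/6-.5+180)
s=lambda u,v:((u+.5)/6-.5+220,(v+.5)*110/600-.5+150)
C=82,122
M=[((82,-122,0),t(80,140),s(415,57)),((82,122,0),t(492,440),s(133,250)),((-82,122,0),t(682,250),s(378,488)),((-82,-122,0),None,s(637,265)),
((32,-24,34.5),t(348,150),s(415,170)),((32,13,34.5),t(405,195),s(378,200)),((-56,13,34.5),t(508,105),s(497,320)),((-56,-24,34.5),t(450,60),s(543,285)),((30,-25,78),t(350,92),s(462,112))]
def res(p):
    o,Rp=panel(p);r=[]
    for P,a_,b in M:
        W=o+Rp@(np.array(P)/1000)
        for n,q in(('top',a_),('side',b)):
            if q is not None:r+=list((proj(F[n],W)[0]-q))
    return np.array(r)
r=least_squares(res,[.55,.18,2.4],loss='soft_l1');print(r.x,np.degrees(r.x[2]));print(res(r.x).round(1).tolist())
o,Rp=panel(r.x)
np.save('p.npy',r.x)
st=R.from_rotvec(np.array([-3.08786484e+00,-5.71255033e-01,5.85021547e-04])).as_matrix();print('tool',st.round(2))
print('panelR',Rp.round(3))
for n,f in F.items():
    b,g,rr=[f['image'][:,:,i].astype(int) for i in range(3)]
    box=(slice(190,260),slice(295,340)) if n=='top' else (slice(265,330),slice(245,330))
    for nm,m in(('red',(rr>110)&(g<70)&(b<70)),('blue',(b>rr+40)&(b>g+20)),('collar',(rr>150)&(abs(rr-b)<25))):
        mm=np.zeros(m.shape,np.uint8);mm[box]=m[box]
        k,l,S,c=cv2.connectedComponentsWithStats(mm)
        print(n,nm,[(S[i].tolist(),c[i].round(1).tolist()) for i in range(1,k) if S[i,4]>4])
f=F['top']['image'][185:260,290:345];cv2.imwrite('pics/c3.png',np.hstack([cv2.resize(f,(396,540),interpolation=cv2.INTER_CUBIC),cv2.resize(F['side']['image'][262:330,245:330],(400,540),interpolation=cv2.INTER_CUBIC)]))
E
python3 m.py
```

```text
[0.55570166 0.17339946 2.48917232] 142.61906850199605
[-1.2, -0.8, -0.1, -0.7, 2.6, 3.2, -3.2, 1.0, 3.3, 0.1, -0.0, 3.7, 0.9, 0.9, -2.9, 0.8, -0.1, -1.9, -1.4, 1.4, -1.2, -1.6, 0.1, -0.6, 1.6, 0.2, -0.7, -0.7, 0.6, 0.2, 0.4, -0.5, 0.8, 0.1]
tool [[ 0.93  0.36 -0.  ]
 [ 0.36 -0.93  0.  ]
 [-0.   -0.   -1.  ]]
panelR [[-0.651 -0.607  0.456]
 [ 0.497 -0.795 -0.348]
 [ 0.574  0.     0.819]]
top red [([321, 236, 2, 4, 6], [321.3, 237.8])]
top blue [([311, 205, 5, 4, 14], [312.7, 206.4])]
top collar []
side red [([263, 286, 7, 16, 85], [266.1, 293.6])]
side blue [([303, 274, 6, 17, 48], [304.7, 281.7])]
side collar [([305, 271, 4, 3, 7], [306.4, 271.9]), ([284, 276, 4, 4, 8], [285.8, 277.2]), ([302, 290, 7, 4, 13], [304.5, 291.8]), ([283, 295, 5, 4, 11], [284.8, 297.1]), ([263, 302, 4, 2, 6], [264.2, 302.7])]
```

View pics/c3.png

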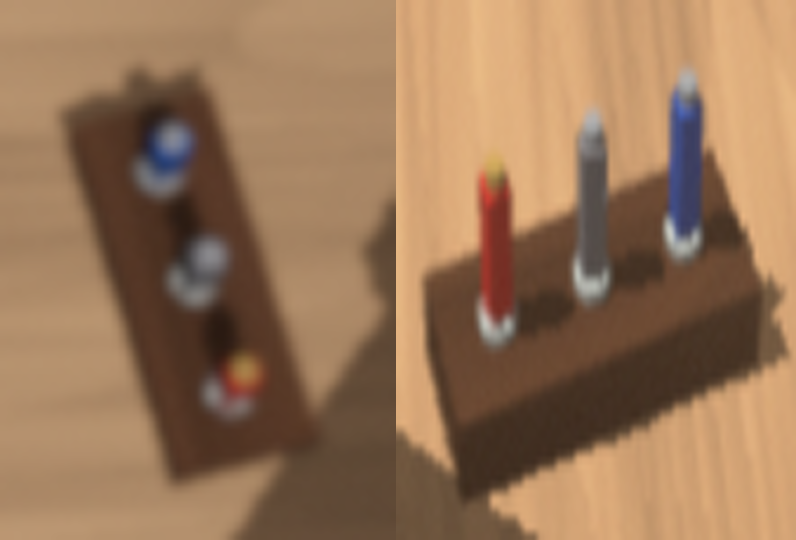

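The sticks are clear: red is the stand's nearest stick (brass top at crop (241,370) in top and (495,163) in side), then grey, then blue. Next I'll refine the fit and triangulate the sticks.

```bash
cat > m2.py <<'E'
import re
src=open('m.py').read().split('r=least_squares')[0]
exec(src)
def res2(p):
    global M
    M0=M;dx,dy,b=p[3:]
    M=[((np.sign(P[0])*(82+dx),np.sign(P[1])*(122+dy),0) if P[2]==0 else (P[0],P[1]+b,P[2]),x,y) for P,x,y in M0]
    r=res(p);M=M0;return np.r_[r,np.array(p[3:])*.1]
r=least_squares(res2,[.55,.18,2.4,0,0,0],loss='soft_l1');print(r.x.round(4),np.degrees(r.x[2]));print(res2(r.x).round(1).tolist())
np.save('p.npy',r.x)
o,Rp=panel(r.x)
T=lambda u,v:((u+.5)/7.2-.5+290,(v+.5)/7.2-.5+185)
S=lambda u,v:((u-396+.5)*85/400-.5+245,(v+.5)*68/540-.5+262)
for n,a_,b,z in(('red',T(241,370),S(495,163),.092),('grey',T(209,256),S(594,120),.092),('blue',T(174,138),S(687,82),.092),('redc',T(230,397),S(497,325),.036),('greyc',T(193,283),S(591,283),.036),('bluec',T(160,175),S(684,243),.036)):
    w,e=two(F['top'],a_,F['side'],b);print(n,w.round(4),round(e,4),onz(F['top'],*a_,z).round(4),onz(F['side'],*b,z).round(4))
for P in((30,-25,78),(30,25,78),(-35,0,30)):print(P,(o+Rp@(np.array(P)/1000)).round(4))
print(Rp.round(3))
E
python3 m2.py
```

```text
[ 0.5576  0.1766  2.4854 -3.7176 -5.8229  5.1821] 142.4014468023059
[0.3, -1.1, 0.4, 0.4, 0.2, 0.4, -0.2, 0.2, -0.2, -0.8, 0.6, 0.6, -0.3, 0.4, -2.5, 1.3, -0.5, -1.7, -1.1, 1.8, -1.7, -1.4, 0.5, -0.1, 1.1, 0.4, -0.3, -0.2, 0.2, 0.4, 0.8, -0.1, 0.4, 0.3, -0.4, -0.6, 0.5]
red [ 0.4832 -0.1481  0.0926] 0.0003 [ 0.4831 -0.1482  0.092 ] [ 0.4834 -0.1475  0.092 ]
grey [ 0.5281 -0.1375  0.0944] 0.0021 [ 0.5274 -0.1377  0.092 ] [ 0.5294 -0.1347  0.092 ]
blue [ 0.5735 -0.1258  0.0943] 0.0001 [ 0.574 -0.126  0.092] [ 0.5738 -0.1234  0.092 ]
redc [ 0.4817 -0.15    0.0314] 0.002 [ 0.4801 -0.1495  0.036 ] [ 0.4826 -0.154   0.036 ]
greyc [ 0.5277 -0.1371  0.0308] 0.001 [ 0.5264 -0.1366  0.036 ] [ 0.5278 -0.1419  0.036 ]
bluec [ 0.5732 -0.1254  0.0306] 0.0026 [ 0.5708 -0.125   0.036 ] [ 0.5736 -0.1303  0.036 ]
(30, -25, 78) [0.5888 0.1841 0.1761]
(30, 25, 78) [0.5583 0.1445 0.1761]
(-35, 0, 30) [0.5939 0.1486 0.0995]
[[-0.649 -0.61   0.454]
 [ 0.5   -0.792 -0.35 ]
 [ 0.574  0.     0.819]]
```

```bash
cat >> h.py <<'E'
def rows(P1,R1,N,start=None):
    """N rows from the present (or given) commanded pose to P1,R1; prints rounded rows, returns end"""
    s=get_state(); P,Q=start or (s['tool_pos'],R.from_rotvec(s['ee_rot']))
    P=np.array(P);out=[]
    for i in range(N):
        k=N-i; dp=Q.inv().apply((P1-P)/k)/.02
        dr=(Q.inv()*R1).as_rotvec()/k/np.radians(10)
        dp=dp.round(2);dr=dr.round(2);out.append((dp,dr))
        if abs(np.r_[dp,dr]).max()>1:print('BIG')
        P=P+Q.apply(dp*.02);Q=Q*R.from_rotvec(dr*np.radians(10))
    for i in range(0,N,5):
        print('['+','.join('{"slide":%s,"angular":%s}'%((d+0.).tolist(),(r+0.).tolist()) for d,r in out[i:i+5])+']')
    print('end err',(P-P1).round(4),np.degrees((Q.inv()*R1).magnitude()).round(2));return P,Q
def tool(Rp,mode):
    px,py,pz=Rp.T
    x=px if mode=='B' else -py
    return R.from_matrix(np.c_[x,np.cross(-pz,x),-pz])
def pw(P):
    o,Rp=panel(np.load('p.npy'));return o+Rp@(np.array(P)/1000)
def inpanel(w):
    o,Rp=panel(np.load('p.npy'));return Rp.T@(np.array(w)-o)*1000
E
python3 - <<'E'
from h import *
o,Rp=panel(np.load('p.npy'));s=get_state()
R1=tool(Rp,'B');print(R1.as_matrix().round(2),pw((30,-20,128)))
rows(pw((30,-20,128)),R1,35)
E
```

```text
[[-0.65  0.61 -0.45]
 [ 0.5   0.79  0.35]
 [ 0.57 -0.   -0.82]] [0.60849979 0.16266611 0.21705875]
BIG
BIG
BIG
BIG
BIG
BIG
BIG
BIG
BIG
BIG
BIG
BIG
BIG
BIG
BIG
BIG
BIG
BIG
BIG
BIG
BIG
BIG
BIG
BIG
BIG
BIG
BIG
[{"slide":[0.89, -0.94, -0.01],"angular":[0.11, 0.06, -0.33]},{"slide":[0.95, -0.89, 0.01],"angular":[0.11, 0.06, -0.33]},{"slide":[1.0, -0.83, 0.04],"angular":[0.11, 0.06, -0.33]},{"slide":[1.04, -0.77, 0.07],"angular":[0.11, 0.06, -0.33]},{"slide":[1.08, -0.71, 0.09],"angular":[0.11, 0.06, -0.33]}]
[{"slide":[1.12, -0.64, 0.12],"angular":[0.11, 0.06, -0.33]},{"slide":[1.16, -0.58, 0.14],"angular":[0.11, 0.06, -0.34]},{"slide":[1.19, -0.5, 0.16],"angular":[0.11, 0.06, -0.33]},{"slide":[1.21, -0.43, 0.19],"angular":[0.11, 0.06, -0.34]},{"slide":[1.23, -0.35, 0.21],"angular":[0.11, 0.06, -0.33]}]
[{"slide":[1.25, -0.28, 0.22],"angular":[0.1, 0.06, -0.33]},{"slide":[1.26, -0.2, 0.24],"angular":[0.11, 0.06, -0.34]},{"slide":[1.27, -0.12, 0.26],"angular":[0.11, 0.06, -0.33]},{"slide":[1.27, -0.04, 0.27],"angular":[0.11, 0.06, -0.34]},{"slide":[1.27, 0.04, 0.29],"angular":[0.1, 0.06, -
[... 518 characters left out ...]
0.1, 0.05, -0.33]},{"slide":[0.99, 0.77, 0.33],"angular":[0.11, 0.06, -0.34]}]
[{"slide":[0.94, 0.84, 0.32],"angular":[0.1, 0.05, -0.33]},{"slide":[0.89, 0.9, 0.31],"angular":[0.11, 0.05, -0.34]},{"slide":[0.83, 0.95, 0.31],"angular":[0.1, 0.06, -0.33]},{"slide":[0.77, 1.0, 0.3],"angular":[0.11, 0.05, -0.34]},{"slide":[0.7, 1.05, 0.28],"angular":[0.1, 0.06, -0.33]}]
[{"slide":[0.64, 1.1, 0.27],"angular":[0.11, 0.05, -0.34]},{"slide":[0.57, 1.14, 0.25],"angular":[0.1, 0.06, -0.33]},{"slide":[0.5, 1.17, 0.24],"angular":[0.11, 0.05, -0.34]},{"slide":[0.43, 1.21, 0.22],"angular":[0.1, 0.06, -0.33]},{"slide":[0.36, 1.24, 0.21],"angular":[0.11, 0.05, -0.34]}]
end err [ 0.0001  0.     -0.0001] 0.06
```

Emit:
{"api": "arm_command", "payload": {"series": [{"slide": [0.5,-0.5,-0.2],"angular": [0,0,0]},{"slide": [1,-1,-0.2],"angular": [0,0,0]},{"slide": [1,-1,-0.2],"angular": [0,0,0]},{"slide": [1,-1,-0.2],"angular": [0,0,0]},{"slide": [1,-1,-0.2],"angular": [0,0,0]}], "fingers": -1}}

```text
t: 1.02
tool_pos: [0.312, -0.559, 0.229]
ee_rot: [3.089, 0.572, 0.001]
contact_force: [0.4, 1.2, -0.5]
opening: 0.0854
gripper_force: 0.0
```

Emit:
{"api": "arm_command", "payload": {"series": [{"slide": [1,-1,-0.2],"angular": [0,0,0]},{"slide": [1,-1,-0.2],"angular": [0,0,0]},{"slide": [1,-1,-0.2],"angular": [0,0,0]},{"slide": [1,-1,-0.2],"angular": [0,0,0]},{"slide": [1,-1,-0.2],"angular": [0,0,0]}]}}

```text
t: 1.65
tool_pos: [0.3694, -0.4298, 0.249]
ee_rot: [3.089, 0.573, 0.001]
contact_force: [0.6, -0.4, 0.3]
opening: 0.0853
gripper_force: 0.0
```

Emit:
{"api": "arm_command", "payload": {"series": [{"slide": [1,-1,-0.2],"angular": [0,0,0]},{"slide": [1,-1,-0.2],"angular": [0,0,0]},{"slide": [1,-1,-0.2],"angular": [0,0,0]},{"slide": [1,-1,-0.2],"angular": [0,0,0]},{"slide": [1,-1,-0.2],"angular": [0,0,0]}]}}

```text
t: 2.28
tool_pos: [0.4266, -0.3006, 0.269]
ee_rot: [3.089, 0.573, 0.001]
contact_force: [-0.6, 0.9, -0.5]
opening: 0.0854
gripper_force: 0.0
```

Emit:
{"api": "arm_command", "payload": {"series": [{"slide": [1,-1,-0.2],"angular": [0,0,0]},{"slide": [1,-1,-0.2],"angular": [0,0,0]},{"slide": [1,-1,-0.2],"angular": [0,0,0]},{"slide": [1,-1,-0.2],"angular": [0,0,0]},{"slide": [1,-1,-0.2],"angular": [0,0,0]}]}}

```text
t: 2.9
tool_pos: [0.4839, -0.1716, 0.289]
ee_rot: [3.089, 0.572, 0.001]
contact_force: [0.6, -0.1, -0.6]
opening: 0.0855
gripper_force: 0.0
```

Emit:
{"api": "arm_command", "payload": {"series": [{"slide": [1,-1,-0.2],"angular": [0,0,0]},{"slide": [1,-1,-0.2],"angular": [0,0,0]},{"slide": [1,-1,-0.2],"angular": [0,0,0]},{"slide": [1,-1,-0.2],"angular": [0,0,0]},{"slide": [1,-1,-0.2],"angular": [0,0,0]}]}}

```text
t: 3.52
tool_pos: [0.5413, -0.0425, 0.309]
ee_rot: [3.089, 0.573, 0.001]
contact_force: [1.5, 0.2, -0.2]
opening: 0.085
gripper_force: 0.0
```

```bash
python3 - <<'E'
from h import *
o,Rp=panel(np.load('p.npy'));s=get_state();print(s['t'],s['tool_pos'],s['qpos'].round(2))
rows(pw((30,-20,128)),tool(Rp,'B'),15)
E
```

```text
3.525 [ 0.54132108 -0.04253156  0.30900207] [ 0.12  0.28 -0.18  1.89  0.06  0.98 -1.3 ]
[{"slide":[0.45, -0.56, 0.31],"angular":[0.25, 0.14, -0.78]},{"slide":[0.52, -0.48, 0.34],"angular":[0.25, 0.14, -0.78]},{"slide":[0.57, -0.39, 0.37],"angular":[0.25, 0.14, -0.78]},{"slide":[0.6, -0.29, 0.4],"angular":[0.25, 0.14, -0.78]},{"slide":[0.63, -0.19, 0.43],"angular":[0.25, 0.14, -0.78]}]
[{"slide":[0.63, -0.08, 0.45],"angular":[0.25, 0.14, -0.78]},{"slide":[0.63, 0.02, 0.47],"angular":[0.25, 0.13, -0.78]},{"slide":[0.61, 0.13, 0.48],"angular":[0.24, 0.14, -0.78]},{"slide":[0.57, 0.23, 0.48],"angular":[0.25, 0.13, -0.78]},{"slide":[0.52, 0.32, 0.48],"angular":[0.24, 0.14, -0.78]}]
[{"slide":[0.46, 0.41, 0.48],"angular":[0.25, 0.13, -0.78]},{"slide":[0.39, 0.49, 0.47],"angular":[0.24, 0.14, -0.78]},{"slide":[0.31, 0.55, 0.46],"angular":[0.25, 0.13, -0.78]},{"slide":[0.22, 0.61, 0.44],"angular":[0.24, 0.14, -0.78]},{"slide":[0.11, 0.65, 0.42],"angular":[0.25, 0.13, -0.77]}]
end err [-0.     -0.0001 -0.0001] 0.05
```

Emit:
{"api": "arm_command", "payload": {"series": [{"slide": [0.45,-0.56,0.31],"angular": [0.25,0.14,-0.78]},{"slide": [0.52,-0.48,0.34],"angular": [0.25,0.14,-0.78]},{"slide": [0.57,-0.39,0.37],"angular": [0.25,0.14,-0.78]},{"slide": [0.6,-0.29,0.4],"angular": [0.25,0.14,-0.78]},{"slide": [0.63,-0.19,0.43],"angular": [0.25,0.14,-0.78]}]}}

```text
t: 4.15
tool_pos: [0.5634, 0.0254, 0.2782]
ee_rot: [-2.511, -1.463, -0.116]
contact_force: [-0.2, 0.3, -1.4]
opening: 0.0853
gripper_force: 0.0
```

Emit:
{"api": "arm_command", "payload": {"series": [{"slide": [0.63,-0.08,0.45],"angular": [0.25,0.14,-0.78]},{"slide": [0.63,0.02,0.47],"angular": [0.25,0.13,-0.78]},{"slide": [0.61,0.13,0.48],"angular": [0.24,0.14,-0.78]},{"slide": [0.57,0.23,0.48],"angular": [0.25,0.13,-0.78]},{"slide": [0.52,0.32,0.48],"angular": [0.24,0.14,-0.78]}]}}

```text
t: 4.78
tool_pos: [0.5861, 0.0934, 0.2474]
ee_rot: [-1.723, -2.08, -0.203]
contact_force: [0.7, 0.2, 0.6]
opening: 0.0854
gripper_force: 0.0
```

Emit:
{"api": "arm_command", "payload": {"series": [{"slide": [0.46,0.41,0.48],"angular": [0.25,0.13,-0.78]},{"slide": [0.39,0.49,0.47],"angular": [0.24,0.14,-0.78]},{"slide": [0.31,0.55,0.46],"angular": [0.25,0.13,-0.78]},{"slide": [0.22,0.61,0.44],"angular": [0.24,0.14,-0.78]},{"slide": [0.11,0.65,0.42],"angular": [0.25,0.13,-0.77]}]}}

```text
t: 5.4
tool_pos: [0.6086, 0.1615, 0.2164]
ee_rot: [-0.817, -2.417, -0.258]
contact_force: [-0.0, -0.3, -0.3]
opening: 0.0854
gripper_force: 0.0
```

```bash
python3 - <<'E'
from h import *
o,Rp=panel(np.load('p.npy'));s=get_state();print(s['t'],inpanel(s['tool_pos']),s['qpos'].round(2))
rows(pw((30,-20,128)),tool(Rp,'B'),1)
ims=[]
for n in('top','side'):
    f=grab_frame(n);im=f['image'].copy()
    for w in (s['tool_pos'],pw((30,-20,78)),pw((30,90,43)),pw((30,114,43))):
        u=proj(f,w)[0];cv2.circle(im,tuple(int(x) for x in u.round()),1,(255,0,255),-1)
    u=proj(f,pw((0,0,50)))[0].astype(int);c=im[u[1]-65:u[1]+65,u[0]-65:u[0]+65]
    ims.append(cv2.resize(c,(400,400),interpolation=cv2.INTER_CUBIC))
cv2.imwrite('pics/d1.png',np.hstack(ims))
E
```

```text
5.4 [ 29.03223134 -19.12674563 127.9179391 ] [ 0.31  0.83 -0.81  1.5   0.04  1.33  0.49]
[{"slide":[0.05, 0.04, 0.0],"angular":[-0.01, 0.0, 0.02]}]
end err [-0.0001 -0.     -0.    ] 0.03
```

View pics/d1.png

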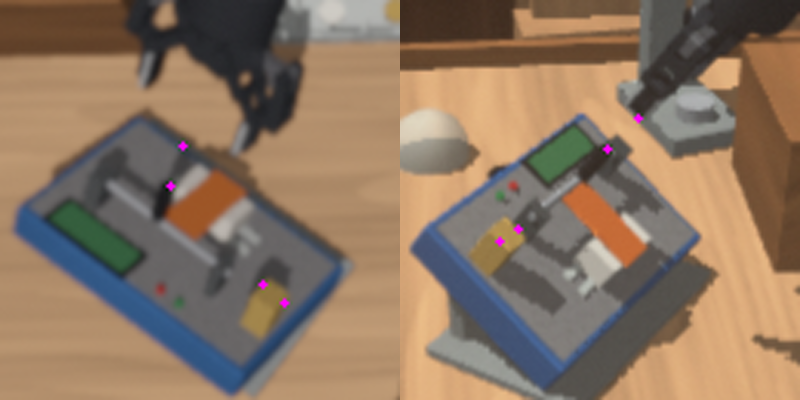

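The marks land on the knob top (top (170,186)) and the keeper's top edge, and the open fingers straddle the knob's line. I'll descend and close.

Emit:
{"api": "arm_command", "payload": {"series": [{"slide": [0.05,0.04,0.8],"angular": [-0.01,0,0.02]},{"slide": [0,0,0.8],"angular": [0,0,0]},{"slide": [0,0,0.8],"angular": [0,0,0]},{"slide": [0,0,0.8],"angular": [0,0,0]},{"slide": [0,0,0.7],"angular": [0,0,0]}]}}

```text
t: 6.12
tool_pos: [0.5727, 0.1896, 0.1522]
ee_rot: [-0.828, -2.413, -0.259]
contact_force: [0.3, -0.2, -0.2]
opening: 0.0857
gripper_force: 0.0
```

Emit:
{"api": "arm_command", "payload": {"series": [{"slide": [0,0,0],"angular": [0,0,0]},{"slide": [0,0,0],"angular": [0,0,0]},{"slide": [0,0,0],"angular": [0,0,0]},{"slide": [0,0,0],"angular": [0,0,0]},{"slide": [0,0,0],"angular": [0,0,0]}], "fingers": 1, "squeeze": 25}}

```text
t: 6.75
tool_pos: [0.5738, 0.1894, 0.1534]
ee_rot: [-0.829, -2.414, -0.26]
contact_force: [1.5, -1.4, 2.3]
opening: 0.0114
gripper_force: 24.4
```

```bash
python3 - <<'E'
from h import *
o,Rp=panel(np.load('p.npy'));s=get_state();print(s['t'],inpanel(s['tool_pos']),Rp.T@s['contact_force'],s['opening'],s['gripper_force'])
E
```

```text
6.75 [ 29.32244421 -19.98279756  50.72828084] [-0.38121516  0.24290307  3.04044931] 0.011389666237309115 24.354849457740784
```

Emit:
{"api": "arm_command", "payload": {"series": [{"slide": [0,-0.4,0],"angular": [0,0,0]},{"slide": [0,-0.4,0],"angular": [0,0,0]},{"slide": [0,-0.4,0],"angular": [0,0,0]},{"slide": [0,-0.4,0],"angular": [0,0,0]},{"slide": [0,0,0],"angular": [0,0,0]}]}}

```text
t: 7.38
tool_pos: [0.5531, 0.1627, 0.1533]
ee_rot: [-0.829, -2.413, -0.258]
contact_force: [1.8, -4.1, 6.3]
opening: 0.0113
gripper_force: 25.1
```

```bash
cat > st.py <<'E'
from h import *
o,Rp=panel(np.load('p.npy'));s=get_state();print(s['t'],'pos',inpanel(s['tool_pos']).round(1),'F panel',(Rp.T@s['contact_force']).round(1),s['opening'],s['gripper_force'])
E
python3 st.py; python3 - <<'E'
from h import *
ims=[]
for n in('top','side'):
    f=grab_frame(n);im=f['image'].copy()
    u=proj(f,pw((0,0,50)))[0].astype(int);c=im[u[1]-55:u[1]+55,u[0]-55:u[0]+55]
    ims.append(cv2.resize(c,(400,400),interpolation=cv2.INTER_CUBIC))
cv2.imwrite('pics/d2.png',np.hstack(ims))
E
```

```text
7.375 pos [29.4 13.8 50.5] F panel [0.4 2.2 7.4] 0.011333180118260573 25.116772055625916
```

View pics/d2.png

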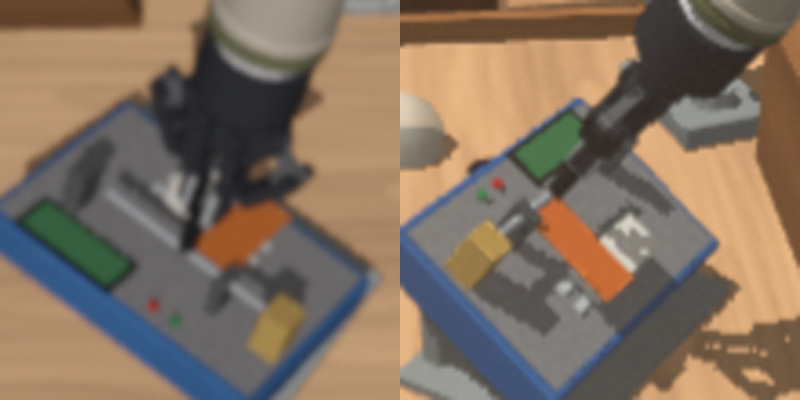

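The shutter has moved and the rod tip is nearing the keeper. I'll continue gently.

Emit:
{"api": "arm_command", "payload": {"series": [{"slide": [0,-0.3,0],"angular": [0,0,0]},{"slide": [0,-0.2,0],"angular": [0,0,0]},{"slide": [0,-0.1,0],"angular": [0,0,0]},{"slide": [0,0,0],"angular": [0,0,0]}]}}

```text
t: 7.98
tool_pos: [0.5464, 0.1541, 0.1533]
ee_rot: [-0.829, -2.414, -0.259]
contact_force: [4.5, -1.6, 5.5]
opening: 0.0115
gripper_force: 25.1
```

```bash
python3 st.py
```

```text
7.975 pos [29.4 24.6 50.5] F panel [-0.5 -1.5  7.1] 0.011544690031045654 25.10651260614395
```

Emit:
{"api": "arm_command", "payload": {"series": [{"slide": [0,-0.1,0],"angular": [0,0,0]},{"slide": [0,-0.1,0],"angular": [0,0,0]},{"slide": [0,0,0],"angular": [0,0,0]}]}}

```text
t: 8.35
tool_pos: [0.546, 0.1534, 0.1534]
ee_rot: [-0.83, -2.416, -0.266]
contact_force: [8.8, 6.9, -0.1]
opening: 0.0115
gripper_force: 24.6
```

Emit:
{"api": "arm_command", "payload": {"series": [{"slide": [0,-0.1,0],"angular": [0,0,0]},{"slide": [0,0,0],"angular": [0,0,0]}]}}

```text
t: 8.6
tool_pos: [0.5459, 0.1533, 0.1535]
ee_rot: [-0.83, -2.417, -0.27]
contact_force: [13.5, 13.0, -3.3]
opening: 0.0113
gripper_force: 24.5
```

```bash
python3 st.py
```

```text
8.6 pos [29.5 25.6 50.8] F panel [ -4.1 -18.5  -1.1] 0.011259178157953968 24.48815882205963
```

The bolt stops at y≈25.6 mm with 18 N, which matches home (25). I'll release it and retreat.

Emit:
{"api": "arm_command", "payload": {"series": [{"slide": [0,0,0],"angular": [0,0,0]},{"slide": [0,0,0],"angular": [0,0,0]},{"slide": [0,0,0],"angular": [0,0,0]},{"slide": [0,0,-0.5],"angular": [0,0,0]},{"slide": [0,0,-1],"angular": [0,0,0]}], "fingers": -0.2}}

```text
t: 9.22
tool_pos: [0.5559, 0.139, 0.1781]
ee_rot: [-0.827, -2.413, -0.258]
contact_force: [-0.9, -0.5, 0.8]
opening: 0.0511
gripper_force: 0.0
```

Emit:
{"api": "arm_command", "payload": {"series": [{"slide": [0,0,-1],"angular": [0,0,0]},{"slide": [0,0,-1],"angular": [0,0,0]},{"slide": [0,0,-1],"angular": [0,0,0]},{"slide": [0,0,-1],"angular": [0,0,0]},{"slide": [-0.5,0,-1],"angular": [0,0,0]}], "fingers": -1}}

```text
t: 9.85
tool_pos: [0.6083, 0.0991, 0.2556]
ee_rot: [-0.827, -2.415, -0.26]
contact_force: [-0.1, -0.3, 0.6]
opening: 0.0855
gripper_force: 0.0
```

```bash
python3 st.py; python3 - <<'E'
from h import *
# stand frame from the stick positions; grasp over probe
yaw=np.arctan2(.0228,.0909);print(np.degrees(yaw))
x=np.array([np.cos(yaw),np.sin(yaw),0]);z=np.array([0,0,-1.])
R1=R.from_matrix(np.c_[x,np.cross(z,x),z])
rows(np.array([.4825,-.149,.17]),R1,20)
E
```

```text
9.85 pos [ 20.4  30.5 181.7] F panel [0.3 0.3 0.5] 0.08547133946485544 0.0
14.080727759852401
[{"slide":[-0.23, -0.68, 0.1],"angular":[-0.19, -0.09, 0.62]},{"slide":[-0.3, -0.66, 0.08],"angular":[-0.19, -0.09, 0.62]},{"slide":[-0.37, -0.62, 0.07],"angular":[-0.19, -0.09, 0.62]},{"slide":[-0.43, -0.58, 0.05],"angular":[-0.2, -0.09, 0.62]},{"slide":[-0.49, -0.53, 0.04],"angular":[-0.2, -0.09, 0.62]}]
[{"slide":[-0.55, -0.48, 0.03],"angular":[-0.2, -0.09, 0.62]},{"slide":[-0.6, -0.42, 0.02],"angular":[-0.2, -0.09, 0.61]},{"slide":[-0.64, -0.35, 0.02],"angular":[-0.2, -0.1, 0.62]},{"slide":[-0.67, -0.28, 0.02],"angular":[-0.19, -0.1, 0.61]},{"slide":[-0.7, -0.21, 0.03],"angular":[-0.19, -0.09, 0.62]}]
[{"slide":[-0.71, -0.13, 0.03],"angular":[-0.2, -0.09, 0.61]},{"slide":[-0.72, -0.06, 0.04],"angular":[-0.2, -0.1, 0.62]},{"slide":[-0.73, 0.02, 0.05],"angular":[-0.19, -0.1, 0.61]},{"slide":[-0.72, 0.09, 0.07],"angular":[-0.19, -0.09, 0.62]},{"slide":[-0.7, 0.17, 0.08],"angular":[-0.2, -0.09, 0.61]}]
[{"slide":[-0.68, 0.24, 0.1],"angular":[-0.2, -0.1, 0.62]},{"slide":[-0.65, 0.31, 0.12],"angular":[-0.19, -0.1, 0.61]},{"slide":[-0.61, 0.37, 0.14],"angular":[-0.2, -0.09, 0.62]},{"slide":[-0.57, 0.43, 0.16],"angular":[-0.19, -0.1, 0.61]},{"slide":[-0.51, 0.48, 0.19],"angular":[-0.2, -0.09, 0.62]}]
end err [ 0.0001 -0.      0.    ] 0.06
```

Emit:
{"api": "arm_command", "payload": {"series": [{"slide": [-0.23,-0.68,0.1],"angular": [-0.19,-0.09,0.62]},{"slide": [-0.3,-0.66,0.08],"angular": [-0.19,-0.09,0.62]},{"slide": [-0.37,-0.62,0.07],"angular": [-0.19,-0.09,0.62]},{"slide": [-0.43,-0.58,0.05],"angular": [-0.2,-0.09,0.62]},{"slide": [-0.49,-0.53,0.04],"angular": [-0.2,-0.09,0.62]}]}}

```text
t: 10.48
tool_pos: [0.5765, 0.0366, 0.2331]
ee_rot: [-1.554, -2.151, -0.22]
contact_force: [0.4, 0.1, -0.5]
opening: 0.0853
gripper_force: 0.0
```

Emit:
{"api": "arm_command", "payload": {"series": [{"slide": [-0.55,-0.48,0.03],"angular": [-0.2,-0.09,0.62]},{"slide": [-0.6,-0.42,0.02],"angular": [-0.2,-0.09,0.61]},{"slide": [-0.64,-0.35,0.02],"angular": [-0.2,-0.1,0.62]},{"slide": [-0.67,-0.28,0.02],"angular": [-0.19,-0.1,0.61]},{"slide": [-0.7,-0.21,0.03],"angular": [-0.19,-0.09,0.62]}]}}

```text
t: 11.1
tool_pos: [0.5449, -0.0255, 0.2118]
ee_rot: [-2.203, -1.721, -0.164]
contact_force: [0.5, 0.2, -1.2]
opening: 0.0854
gripper_force: 0.0
```

Emit:
{"api": "arm_command", "payload": {"series": [{"slide": [-0.71,-0.13,0.03],"angular": [-0.2,-0.09,0.61]},{"slide": [-0.72,-0.06,0.04],"angular": [-0.2,-0.1,0.62]},{"slide": [-0.73,0.02,0.05],"angular": [-0.19,-0.1,0.61]},{"slide": [-0.72,0.09,0.07],"angular": [-0.19,-0.09,0.62]},{"slide": [-0.7,0.17,0.08],"angular": [-0.2,-0.09,0.61]}]}}

```text
t: 11.72
tool_pos: [0.5134, -0.0872, 0.1904]
ee_rot: [-2.741, -1.127, -0.09]
contact_force: [0.4, -0.5, 0.4]
opening: 0.0855
gripper_force: 0.0
```

Emit:
{"api": "arm_command", "payload": {"series": [{"slide": [-0.68,0.24,0.1],"angular": [-0.2,-0.1,0.62]},{"slide": [-0.65,0.31,0.12],"angular": [-0.19,-0.1,0.61]},{"slide": [-0.61,0.37,0.14],"angular": [-0.2,-0.09,0.62]},{"slide": [-0.57,0.43,0.16],"angular": [-0.19,-0.1,0.61]},{"slide": [-0.51,0.48,0.19],"angular": [-0.2,-0.09,0.62]}]}}

```text
t: 12.35
tool_pos: [0.4821, -0.1492, 0.1691]
ee_rot: [3.117, 0.377, -0.0]
contact_force: [-0.2, 0.0, -0.2]
opening: 0.085
gripper_force: 0.0
```

```bash
python3 - <<'E'
from h import *
s=get_state();print(s['qpos'].round(2),s['tool_pos'])
x=np.array([.97,.2433,0]);x/=np.linalg.norm(x);z=np.array([0,0,-1.])
R1=R.from_matrix(np.c_[x,np.cross(z,x),z]);rows(np.array([.4825,-.149,.17]),R1,1)
ims=[]
for n in('top','side'):
    f=grab_frame(n);im=f['image'].copy();np.save(f'pics/{n}.npy',im)
    for k in range(2):
        P=pw((0,0,30)) if k==0 else np.array([.5,-.15,.09])
        u=proj(f,P)[0].astype(int);h=45
        c=im[u[1]-h:u[1]+h,u[0]-h:u[0]+h]
        ims.append(cv2.resize(c,(400,300) if k else (400,300),interpolation=cv2.INTER_CUBIC))
cv2.imwrite('pics/e1.png',np.vstack([np.hstack(ims[:2]),np.hstack(ims[2:])]))
E
```

```text
[ 0.19  0.39 -0.01  2.14  0.01  0.61 -1.15] [ 0.48206833 -0.14921726  0.16905492]
[{"slide":[0.02, -0.01, -0.05],"angular":[0.01, 0.0, -0.03]}]
end err [-0.0001  0.0001  0.0001] 0.03
```

View pics/e1.png

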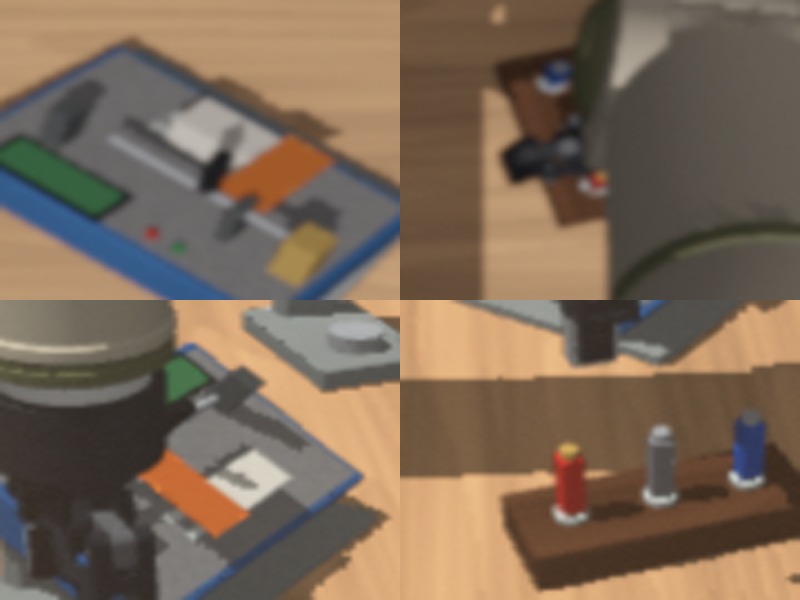

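The bolt is home with the shutter against the guide, and the white block is uncovered (top crop ≈(205,135)). The knob's shadow falls on the block, so I'll locate the opening numerically along panel lines.

```bash
python3 - <<'E'
from h import *
for n in('top','side'):
    f=grab_frame(n);g=cv2.GaussianBlur(f['image'],(1,1),0).mean(2).astype(np.float32)
    ys=np.arange(-48,30,2)
    print(n,'y ',*['%4d'%y for y in ys])
    for x in range(-59,-10,4):
        u=proj(f,[pw((x,y,30)) for y in ys]).astype(np.float32)
        v=cv2.remap(g,u[:,:1],u[:,1:],cv2.INTER_LINEAR)[:,0]
        print('%7d'%x,*['%4d'%k for k in v])
E
```

```text
top y   -48  -46  -44  -42  -40  -38  -36  -34  -32  -30  -28  -26  -24  -22  -20  -18  -16  -14  -12  -10   -8   -6   -4   -2    0    2    4    6    8   10   12   14   16   18   20   22   24   26   28
    -59   72   72   72   70   71   70   72   72   72   73   73   74   73   73   73   73   74   73   74   73   73   73   73   74   75   74   74   73   73   73   73   73   72   74   74   78   83   88   89
    -55   78   77   74   71   72   76   80   87   87   88   89   89   91   88   89   89   89   90   89   89   88   87   88   87   88   88   87   88   87   89   89   88   88   85   87   88   91   95   98
    -51   91   89   86   82   80   90  105  114  121  123  124  125  125  125  126  125  127  126  126  125  122  121  120  122  124  124  125  123  123  123  124  125  123  122  118  116  109  105  100
    -47  102   99   97   93   91  101  119  137  147  151  152  153  154  154  153  154  154  155  154  152  148  142  141  142  147  152  152  154  152  154  153  153  154  151  150  141  133  119  107
    -43  104  103  100   96   95  105  124  144  157  162  163  164  164  164  164  16
[... 3882 characters left out ...]
2  194  184  171  148  135  133  140  153  170  185  199  202  196  184  161  139  125  121
    -19  124  124  125  126  128  138  154  172  177  183  189  186  185  188  189  191  194  198  197  195  196  187  180  169  144  129  124  124  129  140  160  180  181  177  172  158  138  127  122
    -15  125  125  124  124  123  123  119  112  112  110  106  108  110  111  110  114  117  115  119  119  114  113  109   97   99   95   92   94   93   94  101  102  104  107  114  119  119  120  120
    -11  124  126  125  125  125  122  117  111  102   95   94   99  101  100  101  100   95   90   90   92   90   92   92   89   95  102  108  103   96   89   90   91   99  106  109  111  117  119  121
```

Emit:
{"api": "arm_command", "payload": {"series": [{"slide": [0.02,-0.01,0.9],"angular": [0.01,0,-0.03]},{"slide": [0,0,1],"angular": [0,0,0]},{"slide": [0,0,1],"angular": [0,0,0]},{"slide": [0,0,1],"angular": [0,0,0]},{"slide": [0,0,1],"angular": [0,0,0]}]}}

```text
t: 13.18
tool_pos: [0.4831, -0.1482, 0.0701]
ee_rot: [-3.115, -0.394, -0.0]
contact_force: [-0.6, 0.3, -0.2]
opening: 0.0853
gripper_force: 0.0
```

The block's far edge is at y ≈ -35.6 and the opening's dark spot is at about (-35, -3.5), so y0 ≈ -3.5 mm. Next I'll grasp the probe.

Emit:
{"api": "arm_command", "payload": {"series": [{"slide": [0,0,0.5],"angular": [0,0,0]},{"slide": [0,0,0.4],"angular": [0,0,0]},{"slide": [0,0,0],"angular": [0,0,0]}]}}

```text
t: 13.55
tool_pos: [0.4823, -0.1484, 0.0523]
ee_rot: [-3.116, -0.392, 0.002]
contact_force: [0.3, -1.1, -0.7]
opening: 0.0853
gripper_force: 0.0
```

Emit:
{"api": "arm_command", "payload": {"series": [{"slide": [0,0,0],"angular": [0,0,0]},{"slide": [0,0,0],"angular": [0,0,0]},{"slide": [0,0,0],"angular": [0,0,0]},{"slide": [0,0,0],"angular": [0,0,0]},{"slide": [0,0,0],"angular": [0,0,0]}], "fingers": 1, "squeeze": 40}}

```text
t: 14.18
tool_pos: [0.4824, -0.1484, 0.0526]
ee_rot: [-3.116, -0.391, 0.001]
contact_force: [-0.3, -0.2, 3.4]
opening: 0.0104
gripper_force: 41.7
```

Emit:
{"api": "arm_command", "payload": {"series": [{"slide": [0,0,-0.5],"angular": [0,0,0]},{"slide": [0,0,-1],"angular": [0,0,0]},{"slide": [0,0,-1],"angular": [0,0,0]},{"slide": [0,0,-1],"angular": [0,0,0]},{"slide": [0,0,-1],"angular": [0,0,0]}]}}

```text
t: 14.8
tool_pos: [0.4822, -0.1485, 0.1437]
ee_rot: [-3.116, -0.391, 0.001]
contact_force: [1.1, -0.2, -0.6]
opening: 0.0106
gripper_force: 41.3
```

Emit:
{"api": "arm_command", "payload": {"series": [{"slide": [0,0,-1],"angular": [0,0,0]},{"slide": [0,0,-1],"angular": [0,0,0]},{"slide": [0,0,-1],"angular": [0,0,0]},{"slide": [0,0,-0.5],"angular": [0,0,0]},{"slide": [0,0,0],"angular": [0,0,0]}]}}

```text
t: 15.42
tool_pos: [0.4826, -0.1486, 0.2131]
ee_rot: [-3.117, -0.391, -0.001]
contact_force: [-0.6, -0.7, -0.6]
opening: 0.0104
gripper_force: 41.3
```

```bash
python3 st.py; python3 - <<'E'
from h import *
o,Rp=panel(np.load('p.npy'));s=get_state();print(s['qpos'].round(2),tool(Rp,'C').as_matrix().round(2))
rows(pw((-35,-3.5,126.6)),tool(Rp,'C'),15)
E
```

```text
15.425 pos [-46.1 303.4 176.5] F panel [-0.3  0.9 -0.5] 0.010447179927194149 41.31427091322166
[ 0.19  0.33 -0.01  2.09  0.    0.72 -1.14] [[ 0.61  0.65 -0.45]
 [ 0.79 -0.5   0.35]
 [-0.   -0.57 -0.82]]
BIG
BIG
[{"slide":[0.73, -0.73, 0.12],"angular":[0.22, -0.08, -0.25]},{"slide":[0.76, -0.69, 0.13],"angular":[0.22, -0.08, -0.25]},{"slide":[0.79, -0.65, 0.15],"angular":[0.23, -0.08, -0.25]},{"slide":[0.82, -0.61, 0.16],"angular":[0.22, -0.08, -0.25]},{"slide":[0.85, -0.57, 0.17],"angular":[0.22, -0.08, -0.24]}]
[{"slide":[0.88, -0.53, 0.18],"angular":[0.23, -0.08, -0.25]},{"slide":[0.9, -0.48, 0.19],"angular":[0.22, -0.08, -0.24]},{"slide":[0.92, -0.44, 0.19],"angular":[0.23, -0.07, -0.25]},{"slide":[0.94, -0.39, 0.2],"angular":[0.22, -0.08, -0.24]},{"slide":[0.96, -0.34, 0.2],"angular":[0.23, -0.07, -0.25]}]
[{"slide":[0.98, -0.29, 0.2],"angular":[0.22, -0.08, -0.24]},{"slide":[0.99, -0.24, 0.2],"angular":[0.23, -0.07, -0.25]},{"slide":[1.0, -0.19, 0.19],"angular":[0.22, -0.08, -0.24]},{"slide":[1.01, -0.13, 0.19],"angular":[0.23, -0.07, -0.25]},{"slide":[1.01, -0.09, 0.18],"angular":[0.22, -0.08, -0.24]}]
end err [-0.0001 -0.      0.    ] 0.04
```

Emit:
{"api": "arm_command", "payload": {"series": [{"slide": [0.73,-0.73,0.12],"angular": [0.22,-0.08,-0.25]},{"slide": [0.76,-0.69,0.13],"angular": [0.22,-0.08,-0.25]},{"slide": [0.79,-0.65,0.15],"angular": [0.23,-0.08,-0.25]},{"slide": [0.82,-0.61,0.16],"angular": [0.22,-0.08,-0.25]},{"slide": [0.85,-0.57,0.17],"angular": [0.22,-0.08,-0.24]}]}}

```text
t: 16.05
tool_pos: [0.5348, -0.0594, 0.1999]
ee_rot: [-2.872, -0.685, 0.142]
contact_force: [0.1, 0.2, 0.3]
opening: 0.01
gripper_force: 41.3
```

Emit:
{"api": "arm_command", "payload": {"series": [{"slide": [0.88,-0.53,0.18],"angular": [0.23,-0.08,-0.25]},{"slide": [0.9,-0.48,0.19],"angular": [0.22,-0.08,-0.24]},{"slide": [0.92,-0.44,0.19],"angular": [0.23,-0.07,-0.25]},{"slide": [0.94,-0.39,0.2],"angular": [0.22,-0.08,-0.24]},{"slide": [0.96,-0.34,0.2],"angular": [0.23,-0.07,-0.25]}]}}

```text
t: 16.68
tool_pos: [0.5871, 0.0295, 0.1883]
ee_rot: [-2.597, -0.93, 0.26]
contact_force: [0.3, -0.4, -0.1]
opening: 0.0106
gripper_force: 41.3
```

Emit:
{"api": "arm_command", "payload": {"series": [{"slide": [0.98,-0.29,0.2],"angular": [0.22,-0.08,-0.24]},{"slide": [0.99,-0.24,0.2],"angular": [0.23,-0.07,-0.25]},{"slide": [1,-0.19,0.19],"angular": [0.22,-0.08,-0.24]},{"slide": [1,-0.13,0.19],"angular": [0.23,-0.07,-0.25]},{"slide": [1,-0.09,0.18],"angular": [0.22,-0.08,-0.24]}]}}

```text
t: 17.3
tool_pos: [0.6393, 0.1176, 0.1764]
ee_rot: [-2.304, -1.134, 0.362]
contact_force: [1.1, -0.1, -0.4]
opening: 0.0105
gripper_force: 41.3
```

```bash
python3 st.py; python3 - <<'E'
from h import *
o,Rp=panel(np.load('p.npy'));s=get_state();print(s['qpos'].round(2))
rows(pw((-35,-3.5,106.6)),tool(Rp,'C'),2)
ims=[];T=R.from_rotvec(s['ee_rot'])
for n in('top','side'):
    f=grab_frame(n);im=f['image'].copy()
    u=proj(f,pw((-35,0,55)))[0].astype(int);h=30
    c=cv2.resize(im[u[1]-h:u[1]+h,u[0]-h:u[0]+h],(400,400),interpolation=cv2.INTER_CUBIC)
    for w,col in((s['tool_pos']+T.apply([0,0,.0466]),(255,0,255)),(s['tool_pos']+T.apply([0,0,.0206]),(255,255,0)),(pw((-35,-3.5,30)),(0,255,0))):
        q=(proj(f,w)[0]-u+h+.5)*400/60-.5;cv2.circle(c,tuple(int(a) for a in q.round()),2,col,-1)
    ims.append(c)
cv2.imwrite('pics/f1.png',np.hstack(ims))
E
```

```text
17.3 pos [-35.8  -3.1 124.5] F panel [-1.  -0.6  0.2] 0.010467766416406664 41.31768376682885
[ 0.12  0.8  -0.34  1.46 -0.2   1.35 -0.74]
[{"slide":[0.01, -0.02, 0.45],"angular":[-0.01, 0.01, 0.0]},{"slide":[0.01, -0.02, 0.44],"angular":[-0.01, 0.0, 0.0]}]
end err [ 0.     -0.      0.0001] 0.04
```

View pics/f1.png

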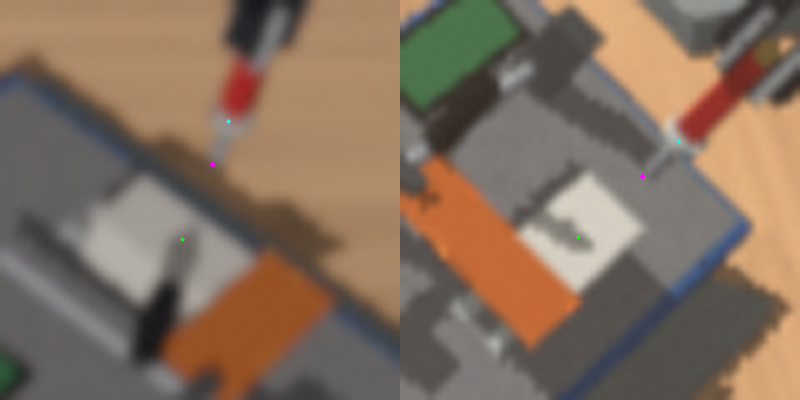

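The marks sit on the pin (collar within about 1 to 1.5 mm) and on the dark opening at top (182,240) / side (578,237). I'll nudge slightly and descend, then push in small steps while watching the force.

Emit:
{"api": "arm_command", "payload": {"series": [{"slide": [0.04,-0.06,0.7],"angular": [-0.01,0.01,0]},{"slide": [0.02,0,0.7],"angular": [-0.01,0,0]},{"slide": [0,0,0.6],"angular": [0,0,0]},{"slide": [0,0,0],"angular": [0,0,0]}]}}

```text
t: 17.9
tool_pos: [0.6201, 0.1331, 0.1453]
ee_rot: [-2.308, -1.134, 0.357]
contact_force: [0.1, -0.0, -0.2]
opening: 0.0109
gripper_force: 41.3
```

```bash
python3 st.py; python3 - <<'E'
from h import *
o,Rp=panel(np.load('p.npy'))
rows(pw((-34.5,-4.3,80)),tool(Rp,'C'),1)
E
```

```text
17.9 pos [-33.5  -3.6  84.8] F panel [-0.2 -0.1 -0.1] 0.010853801283798077 41.31094100244809
[{"slide":[0.03, 0.05, 0.24],"angular":[0.01, 0.0, -0.01]}]
end err [-0.     -0.0001  0.    ] 0.04
```

Emit:
{"api": "arm_command", "payload": {"series": [{"slide": [0.03,0.05,0.25],"angular": [0,0,0]},{"slide": [0,0,0],"angular": [0,0,0]}]}}

```text
t: 18.15
tool_pos: [0.62, 0.1346, 0.141]
ee_rot: [-2.309, -1.134, 0.355]
contact_force: [-0.3, -0.2, -0.7]
opening: 0.0103
gripper_force: 41.3
```

Emit:
{"api": "arm_command", "payload": {"series": [{"slide": [0,0,0.15],"angular": [0,0,0]},{"slide": [0,0,0.15],"angular": [0,0,0]},{"slide": [0,0,0],"angular": [0,0,0]}]}}

```text
t: 18.52
tool_pos: [0.617, 0.1369, 0.1362]
ee_rot: [-2.309, -1.134, 0.356]
contact_force: [-0.5, 0.4, -0.5]
opening: 0.0107
gripper_force: 41.3
```

```bash
python3 st.py
```

```text
18.525 pos [-34.8  -4.7  74.6] F panel [ 0.3  0.  -0.8] 0.010723728222711656 41.29596879996825
```

Emit:
{"api": "arm_command", "payload": {"series": [{"slide": [0,0,0.1],"angular": [0,0,0]},{"slide": [0,0,0.1],"angular": [0,0,0]},{"slide": [0,0,0],"angular": [0,0,0]}]}}

```text
t: 18.9
tool_pos: [0.6148, 0.1384, 0.1329]
ee_rot: [-2.308, -1.135, 0.357]
contact_force: [-2.1, -0.1, 0.6]
opening: 0.0106
gripper_force: 41.3
```

```bash
python3 st.py
```

```text
18.9 pos [-34.5  -4.6  70.4] F panel [ 1.6  1.4 -0.4] 0.010644737075217736 41.264936327934265
```

Emit:
{"api": "arm_command", "payload": {"series": [{"slide": [0,0,0.15],"angular": [0,0,0]},{"slide": [0,0,0.15],"angular": [0,0,0]},{"slide": [0,0,0],"angular": [0,0,0]}]}}

```text
t: 19.27
tool_pos: [0.6122, 0.1404, 0.1278]
ee_rot: [-2.308, -1.134, 0.357]
contact_force: [-3.4, 1.7, 0.1]
opening: 0.0106
gripper_force: 41.2
```

```bash
python3 st.py
```

```text
19.275 pos [-34.8  -4.6  64.3] F panel [ 3.1  0.7 -2. ] 0.010587381938158237 41.208640336990356
```

Emit:
{"api": "arm_command", "payload": {"series": [{"slide": [-0.02,-0.04,0.15],"angular": [0,0,0]},{"slide": [0,0,0.15],"angular": [0,0,0]},{"slide": [0,0,0],"angular": [0,0,0]}]}}

```text
t: 19.65
tool_pos: [0.609, 0.1425, 0.1232]
ee_rot: [-2.309, -1.134, 0.356]
contact_force: [-1.3, 1.0, -0.3]
opening: 0.0107
gripper_force: 41.1
```

```bash
python3 st.py
```

```text
19.65 pos [-34.3  -4.3  58.4] F panel [ 1.2 -0.  -1.2] 0.010715779085287884 41.14045858383179
```

Now the last 8 mm or so.

Emit:
{"api": "arm_command", "payload": {"series": [{"slide": [0,-0.02,0.15],"angular": [0,0,0]},{"slide": [0,0,0.1],"angular": [0,0,0]},{"slide": [0,0,0],"angular": [0,0,0]}]}}

```text
t: 20.02
tool_pos: [0.6066, 0.1443, 0.1194]
ee_rot: [-2.309, -1.134, 0.356]
contact_force: [-1.6, -0.0, -0.2]
opening: 0.0107
gripper_force: 41.2
```

Emit:
{"api": "arm_command", "payload": {"series": [{"slide": [0,0,0.1],"angular": [0,0,0]},{"slide": [0,0,0],"angular": [0,0,0]}]}}

```text
t: 20.27
tool_pos: [0.6058, 0.145, 0.1179]
ee_rot: [-2.309, -1.134, 0.356]
contact_force: [-1.5, 0.1, -0.5]
opening: 0.0107
gripper_force: 41.2
```

Emit:
{"api": "arm_command", "payload": {"series": [{"slide": [0,0,0.05],"angular": [0,0,0]},{"slide": [0,0,0],"angular": [0,0,0]}]}}

```text
t: 20.52
tool_pos: [0.6054, 0.1454, 0.1172]
ee_rot: [-2.309, -1.134, 0.355]
contact_force: [-0.9, 0.3, 0.4]
opening: 0.0105
gripper_force: 41.3
```

```bash
python3 st.py
```

```text
20.525 pos [-33.9  -4.4  50.8] F panel [ 0.9  0.3 -0.2] 0.010546966350883636 41.321287751197815
```

Emit:
{"api": "arm_command", "payload": {"series": [{"slide": [0,0,0.05],"angular": [0,0,0]},{"slide": [0,0,0],"angular": [0,0,0]}]}}

```text
t: 20.78
tool_pos: [0.6049, 0.1457, 0.1163]
ee_rot: [-2.309, -1.134, 0.355]
contact_force: [-0.7, 0.2, 0.1]
opening: 0.0104
gripper_force: 41.3
```

Emit:
{"api": "arm_command", "payload": {"series": [{"slide": [0,0,0.05],"angular": [0,0,0]},{"slide": [0,0,0],"angular": [0,0,0]}]}}

```text
t: 21.02
tool_pos: [0.6051, 0.1458, 0.1161]
ee_rot: [-2.31, -1.134, 0.354]
contact_force: [0.5, -1.7, 5.0]
opening: 0.0103
gripper_force: 41.9
```

```bash
python3 st.py
```

```text
21.025 pos [-34.1  -4.5  49.6] F panel [1.7 1.  4.9] 0.010292425794166362 41.89875304698944
```

Emit:
{"api": "arm_command", "payload": {"series": [{"slide": [0,0,0.05],"angular": [0,0,0]},{"slide": [0,0,0.05],"angular": [0,0,0]},{"slide": [0,0,0],"angular": [0,0,0]}]}}

```text
t: 21.4
tool_pos: [0.6054, 0.1459, 0.1158]
ee_rot: [-2.311, -1.134, 0.351]
contact_force: [2.3, -5.9, 14.2]
opening: 0.0104
gripper_force: 43.1
```

```bash
python3 st.py
```

```text
21.4 pos [-34.5  -4.8  49.5] F panel [ 3.7  3.3 14.7] 0.010427964281156287 43.062538504600525
```

Force rises to 15 N with no further travel, so the collar is seated. I'll relieve the load, release and retreat.

Emit:
{"api": "arm_command", "payload": {"series": [{"slide": [0,0,-0.08],"angular": [0,0,0]},{"slide": [0,0,0],"angular": [0,0,0]}]}}

```text
t: 21.65
tool_pos: [0.6051, 0.1458, 0.116]
ee_rot: [-2.31, -1.134, 0.353]
contact_force: [1.0, -3.1, 7.7]
opening: 0.0107
gripper_force: 42.2
```

Emit:
{"api": "arm_command", "payload": {"series": [{"slide": [0,0,0],"angular": [0,0,0]},{"slide": [0,0,0],"angular": [0,0,0]},{"slide": [0,0,0],"angular": [0,0,0]},{"slide": [0,0,-0.3],"angular": [0,0,0]},{"slide": [0,0,-0.8],"angular": [0,0,0]}], "fingers": 0.1}}

```text
t: 22.28
tool_pos: [0.6141, 0.1384, 0.1336]
ee_rot: [-2.308, -1.134, 0.357]
contact_force: [0.4, -0.3, -0.1]
opening: 0.0383
gripper_force: 0.0
```

Emit:
{"api": "arm_command", "payload": {"series": [{"slide": [0,0,-1],"angular": [0,0,0]},{"slide": [0,0,-1],"angular": [0,0,0]},{"slide": [0,0,-1],"angular": [0,0,0]},{"slide": [0,0,-1],"angular": [0,0,0]},{"slide": [0,0,-1],"angular": [0,0,0]}]}}

```text
t: 22.9
tool_pos: [0.6604, 0.1028, 0.217]
ee_rot: [-2.31, -1.134, 0.354]
contact_force: [-0.0, 0.7, -0.7]
opening: 0.038
gripper_force: 0.0
```

Emit:
{"api": "arm_command", "payload": {"series": [{"slide": [0,1,-1],"angular": [0,0,0]},{"slide": [0,1,-1],"angular": [0,0,0]},{"slide": [0,1,-1],"angular": [0,0,0]},{"slide": [0,0,0],"angular": [0,0,0]},{"slide": [0,0,0],"angular": [0,0,0]}]}}

```text
t: 23.52
tool_pos: [0.7253, 0.0528, 0.2307]
ee_rot: [-2.309, -1.134, 0.355]
contact_force: [-0.1, 0.1, 0.3]
opening: 0.0383
gripper_force: 0.0
```

```bash
python3 st.py; python3 - <<'E'
from h import *
ims=[]
for n in('top','side'):
    f=grab_frame(n);im=f['image'].copy()
    u=proj(f,pw((-10,10,40)))[0].astype(int);h=45
    c=cv2.resize(im[u[1]-h:u[1]+h,u[0]-h:u[0]+h],(400,400),interpolation=cv2.INTER_CUBIC)
    for w,col in((pw((-35,-3.5,30)),(0,255,0)),(pw((-35,-3.5,92)),(255,0,255)),(pw((30,25,78)),(255,255,0))):
        q=(proj(f,w)[0]-u+h+.5)*400/90-.5;cv2.circle(c,tuple(int(a) for a in q.round()),2,col,-1)
    ims.append(c)
cv2.imwrite('pics/g1.png',np.hstack(ims))
E
```

```text
23.525 pos [-92.8  -4.2 230.7] F panel [ 0.3 -0.   0.1] 0.03830720272792603 0.0
```

View pics/g1.png

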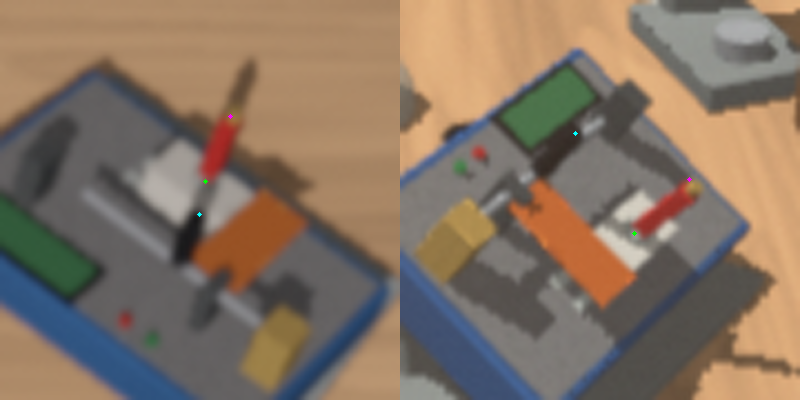

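The probe is seated, with its end at the predicted spot. The bolt started about 5 mm off the nominal 0, so I'll verify home numerically against the keeper and guides.

```bash
python3 - <<'E'
from h import *
o,Rp=panel(np.load('p.npy'))
for n in('top','side'):
    f=grab_frame(n);im=f['image'];hsv=cv2.cvtColor(im,cv2.COLOR_BGR2HSV);g=im.mean(2).astype(np.float32)
    def line(img,x,z,ys):
        u=proj(f,[pw((x,y,z)) for y in ys]).astype(np.float32);return cv2.remap(img,u[:,:1],u[:,1:],cv2.INTER_LINEAR)[:,0]
    sat=hsv[:,:,1].astype(np.float32)
    ys=np.arange(14,76,2);print(n,'shutter y',ys.tolist())
    for x in(-50,-40,-20,-10,5):print(x,line(sat,x,34.5,ys).astype(int).tolist())
    ys=np.arange(80,126,2);print('keeper top y',ys.tolist())
    for x in(22,30,38):print(x,line(sat,x,43,ys).astype(int).tolist())
    ys=np.arange(-100,-60,2);print('far guide y',ys.tolist());print(line(g,30,41,ys).astype(int).tolist())
    ys=np.arange(36,70,2);print('near guide',ys.tolist());print(line(g,30,41,ys).astype(int).tolist())
    ys=np.arange(4,48,2);print('knob top',ys.tolist());print(line(g,30,76,ys).astype(int).tolist(),line(g,30,70,ys).astype(int).tolist())
E
```

```text
top shutter y [14, 16, 18, 20, 22, 24, 26, 28, 30, 32, 34, 36, 38, 40, 42, 44, 46, 48, 50, 52, 54, 56, 58, 60, 62, 64, 66, 68, 70, 72, 74]
-50 [12, 11, 11, 13, 27, 62, 113, 150, 169, 179, 181, 180, 181, 181, 182, 179, 178, 178, 179, 181, 179, 181, 174, 156, 125, 77, 34, 38, 54, 58, 60]
-40 [17, 16, 17, 19, 27, 42, 76, 119, 158, 183, 192, 194, 194, 194, 194, 194, 195, 194, 194, 194, 194, 192, 186, 168, 138, 90, 47, 20, 8, 6, 7]
-20 [18, 18, 18, 19, 28, 44, 86, 132, 170, 188, 193, 194, 195, 194, 193, 193, 193, 194, 194, 194, 194, 192, 186, 173, 146, 102, 54, 25, 11, 8, 7]
-10 [19, 18, 18, 19, 24, 37, 72, 122, 164, 187, 194, 194, 194, 194, 194, 194, 194, 195, 194, 193, 194, 194, 189, 175, 151, 104, 56, 26, 11, 8, 7]
5 [7, 10, 18, 29, 56, 87, 117, 151, 178, 188, 192, 193, 193, 193, 194, 194, 195, 194, 192, 192, 193, 193, 190, 181, 158, 118, 64, 28, 8, 6, 6]
keeper top y [80, 82, 84, 86, 88, 90, 92, 94, 96, 98, 100, 102, 104, 106, 108, 110, 112, 114, 116, 118, 120, 122, 124]
22 [6, 8, 15, 34, 69, 100, 119, 126, 131, 130, 130, 128, 129, 127, 121, 112, 96, 70, 39, 20, 10, 9, 34]
30 [6, 5, 1
[... 2126 characters left out ...]
 137, 137, 137, 138, 138, 137, 136, 134, 134, 134, 134]
far guide y [-100, -98, -96, -94, -92, -90, -88, -86, -84, -82, -80, -78, -76, -74, -72, -70, -68, -66, -64, -62]
[176, 176, 174, 165, 151, 131, 109, 93, 82, 79, 78, 78, 77, 75, 73, 72, 71, 71, 70, 70]
near guide [36, 38, 40, 42, 44, 46, 48, 50, 52, 54, 56, 58, 60, 62, 64, 66, 68]
[95, 115, 126, 130, 128, 121, 106, 97, 87, 83, 83, 83, 88, 102, 113, 124, 126]
knob top [4, 6, 8, 10, 12, 14, 16, 18, 20, 22, 24, 26, 28, 30, 32, 34, 36, 38, 40, 42, 44, 46]
[114, 121, 125, 132, 135, 129, 109, 82, 64, 54, 49, 49, 48, 47, 45, 45, 46, 46, 46, 46, 46, 46] [145, 142, 135, 114, 84, 63, 54, 49, 49, 48, 46, 45, 45, 46, 46, 46, 46, 45, 46, 45, 46, 47]
```

```bash
python3 -c "from rig import job_done; print(job_done())"
```

```text
the job is handed in; nothing more can be done
None
```

I handed the job in: the bolt is home in its keeper (the shutter measures y ≈ 26.5–64.5 mm against 26–63 nominal), the red probe is seated in the opening with its collar on the block, and the arm is clear of everything.

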